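# Nest the parts cups in their case and fold the cover shut

## Robot

A 7-joint arm with a two-finger parallel gripper is mounted at the origin on the work surface. World frame = base frame: x ahead of the robot, y to its left, z up, the work surface at z = 0. Lengths are in m, angles in rad, forces in N, time in s.
With the tool pointing down it reaches from about 0.4 to 0.85 m from the base axis. Payload 10.4 kg.
Tool frame: the origin (TCP) lies midway between the tips of the shut fingers; the grasp point (between the pads) lies 19 mm behind it; z points along the fingers, x is the direction in which the jaws open and shut, and the axes are right-handed (so a half turn about z gives the same grasp; the last joint's range is limited). The gripper opens to 85 mm and grips with 20 to 120 N. Pads are 22 mm wide; open, the fingers measure 114 mm over their backs; the gripper's body (76 mm by 85 mm) begins 54 mm behind the grasp point. The pads swing forward as they close: fully open they stand 13 mm farther back than shut.
Start: joints at [-1.26, 0.332, -0.065, 1.46, 0.022, 1.35, -0.088], TCP at [0.205, 0.591, 0.231] pointing down, gripper open.
Joint ranges: [-2.6, 2.6], [-0.5, 2.12], [-1.47, 1.34], [0.16, 2.42], [-1.27, 4.41], [0.06, 2.06], [-2.6, 2.6]. Speed limits (rad/s): [2.22, 2.22, 2.79, 2.79, 3.14, 3.14, 3.14].

## Interface

Orientations are given as a unit quaternion [x, y, z, w].
In Python, from workcell import monitor, eyes, ticket, models gives the robot as it stands.
- The arm moves only by the tool servo_tool, never from a script. Its argument "motion" is a list of rows, each a list of 7 numbers: the opening, from 0 (shut) to 1 (fully open), then the shift along the tool's x, y, z in m, then the turn, a rotation vector about the tool's x, y, z in degrees. In form: [[fingers, tx, ty, tz, rx, ry, rz], ...]. A call has 1 to 20 rows; each row is the pose to reach, as a shift and turn from the pose commanded when the call began, along the tool's axes at that moment; what a row does not reach only later rows make up. A row lasts 1/8 s, in which the tool goes at most 62.5 mm and 10.7 degrees, less where a joint would pass 70% of its speed; a pose out of reach is approached as far as the arm can. A call with a gripper value outside its range is refused whole. The fingers move at their own pace and stop on an object; "grip_force" is the grip in N (left out, the last holds). Time passes only in rows, so rows that repeat a pose let the fingers close. It gives the time, the measured TCP pose, the force and the opening at its end, in the units of the state.
- monitor.get_obs(): the state, without advancing time (a new reading comes with each control period).
- eyes.camera(name): name is "scene" or "side" or "wrist"; returns (picture, depth): 384x512x3 uint8, blue, green, red; 384x512 float32, m along the optical axis (not along the pixel's ray), 0 where there is no reading.
- eyes.camera_info(name): a dict with "intrinsics" (3x3 intrinsics, pixels), "extrinsics" (4x4, takes a point from world to camera coordinates); the wrist camera has in their place "tool_from_camera" (4x4, takes a point from camera to tool coordinates, whose origin is the TCP and whose axes are the tool frame's). Camera axes: x right, y down, z forward; pixel columns grow to the right and rows downward; lengths in m; the calibration is good to about 2 mm. A picture is of the moment at which its call begins: read the wrist's pose just before it. camera_info takes no time and is no camera call.
- ticket.hand_in(): hands the job in, once; it reports no verdict.
Trained networks look in the newest picture that a camera, given by its name, has taken for a name from the list of things; names that differ only in an ending like _2 or _b are one class to them, and where a whole thing is asked for, a point or a joint stands for the part that bears it (a point fixed in the world has none). Each returns a list of dicts, best first, with "confidence" (0 to 1); they miss things now and then, are a little off and sometimes report something else, mostly with a low value. They report only what shows in the picture. A call takes as long as a camera call.
- models.boxes_of(camera, thing): "point" ([x, y, z] in m, in the coordinates of the camera as it stood for that picture, good to about 4 mm: the middle of the surface that is visible of it).
The state is a dict: "clock": time; "joint_pos": joint angles; "joint_velocities": joint speeds; "tau": joint torques, N m; "position": TCP position; "ee_rot": TCP orientation; "ft_force": force on the tool from outside, world axes, zero at the start; "torque": the same for the moment, N m; "grip_width": opening from 0.0 (shut) to 1.0 (fully open).
Only numpy, scipy, OpenCV 4.12 (cv2) and the standard library are available. Lean on these libraries where they do the work, as an engineer would, in place of code of your own. Each camera call takes 0.05 s, during which the arm holds its last target. There are 200 camera calls.

## Task

Put the two loose grey parts cups away in the orange case: nest them upright, one inside the other, in the cup fixed in the case (either one first; one of them is lying on its side), and press the stack down past the spring catches until it is fully home and level. Then fold the cover down flat until the case is shut, let go, and leave the other things on the bench where they are.

Things in the scene. Friction and masses are not known exactly. Their poses are not given: they have to be found in the camera images.
- cup_a: grey plastic parts cup, standing. All three cups are alike: 62 mm high; solid heavy foot 39 mm across, 16 mm thick (inner floor 16 mm up); conical wall 2.5 mm thick, 45 mm across at 16 mm up, 61 at 52 mm; straight band 66 mm across (61 inside) over the top 10 mm. About 90 g. Origin: centre of the underside; z along the axis to the mouth. Nested home it stands 16 mm above the cup it sits in
- cup_b: the same cup, lying on its side at the start on foot edge and band (its z axis then points from foot to mouth, 0.25 rad above level; the point on its axis level with the band's middle is 57 mm along z and 33 mm above the bench)
- seat (a point): centre of the inner floor of the bottom cup, fixed in the middle of the case, 20 mm above the bench; z up, x to the hinge. The first cup's underside comes here when home, the second's 16 mm above. Three spring catches inside the bottom cup hold a cup that is only set in up to 8 mm too high, often askew, until it is pressed down with 10 to 20 N (if askew, on the high side)
- case: an orange open box fixed on the bench, 165 x 165 mm outside, walls 4 mm, 101.5 mm high, the bottom cup in its middle. Origin: centre of the underside; x towards the side where the cover is hinged. The stack of three ends about 3 mm below the rim when home, higher when it hangs on the catches
- cover (a joint): angle of the case's cover: 0 shut flat on the rim, about 1.57 standing straight up, 1.9 at most. Its hinge is stiff: it stays where it is left
- cover_hinge (a point): middle of the hinge line, at the cover's underside on the case's hinge-side rim, 102 mm above the bench; axis along the case's y
- cover_edge (a point): middle of the free edge of the cover, on its outer face (the upper one when shut). The cover is a flat plastic panel 165 x 165 mm, 6 mm thick, without a handle
- tape: black tape roll lying flat, 76 mm across with a 52 mm hole, 24 mm high; a bystander. Origin: centre of its underside
- mug: white straight-sided mug, 82 mm across and 85 mm high, with a handle; a bystander. Origin: centre of its underside
- driver: screwdriver lying along its x, 180 mm long, about 28 mm high; a bystander
- meter: black hand meter lying flat, 150 x 80 mm, 36 mm high; a bystander. Origin: centre of its underside
- adapter: white plug adapter, 50 x 50 mm, 42 mm high; a bystander. Origin: centre of its underside
- jar: glass jar with a steel cap, 60 mm across and 75 mm high; a bystander. Origin: centre of its underside
- spanner: steel spanner lying along its x, 150 mm long; a bystander

How it is judged:
At the end, for the whole second after the job is handed in: Both cups stand upright and at rest (tilt under 0.06 rad) in the case's bottom cup, one in the other, each within 4 mm of the seat's axis; one cup's underside is within 2.5 mm of the seat's height and the other's within 2.5 mm of 16 mm above it; the cover is shut to under 0.03 rad (((horizontal distance between each of cup_a, cup_b and seat below 0.004 m and z of cup_a in the frame of seat between -0.0025 and 0.0025 m and angle between each of cup_a, cup_b's own z axis and vertical below 0.06 rad and linear speed of each of cup_a, cup_b below 0.02 m/s and z of cup_b in the frame of seat between 0.0135 and 0.0185 m) or (horizontal distance between each of cup_b, cup_a and seat below 0.004 m and z of cup_b in the frame of seat between -0.0025 and 0.0025 m and angle between each of cup_b, cup_a's own z axis and vertical below 0.06 rad and linear speed of each of cup_b, cup_a below 0.02 m/s and z of cup_a in the frame of seat between 0.0135 and 0.0185 m)) and value of joint cover below 0.03 rad); the robot touches nothing.
It fails at once if one of the other things on the bench (tape, mug, screwdriver, meter, adapter, jar, spanner) is moved 40 mm or more from its place (distance of any of tape, mug, driver, meter, adapter, jar, spanner from where it was at the start of the episode above 0.04 m).
It also fails if it takes over 72 s, if anything falls off the work surface, if the arm or the gripper's body presses on something with over 40 N, if the wrist force passes 120 N, or if a joint passes its speed limit or range.

## Working session

There is one attempt and no reset: what is moved stays moved. The work goes in short steps, Python scripts to look and compute and a tool call to move; the robot and the scene stay as the last step left them, time stands still between calls to the robot, and variables do not carry over. Pictures are saved under pics/ and viewed, about 8 in all and at most 12, crops included, and the job is handed in when it is done.

Besides the shell and the picture viewer there is one more tool, called after ">>>" as a command line: name --pt "numbers of a row" for each row, then --argument value for the rest. servo_tool: Moves the arm, as the interface text tells. Its arguments: {"type":"object","properties":{"motion":{"type":"array"},"grip_force":{"type":"number"}},"required":["motion"]}

```bash
ls; mkdir -p pics; cat > h.py <<'E'
import numpy as np, cv2
from scipy.spatial.transform import Rotation as R
from workcell import monitor, eyes, ticket, models
def tool():
    o=monitor.get_obs(); T=np.eye(4); T[:3,:3]=R.from_quat(o["ee_rot"]).as_matrix(); T[:3,3]=o["position"]; return T
def w_from_c(n,T=None):
    i=eyes.camera_info(n)
    return (T if T is not None else tool())@np.array(i["tool_from_camera"]) if n=="wrist" else np.linalg.inv(np.array(i["extrinsics"]))
def cloud(n,d,W):
    K=np.array(eyes.camera_info(n)["intrinsics"]); v,u=np.mgrid[:d.shape[0],:d.shape[1]]
    P=np.stack([(u-K[0,2])/K[0,0]*d,(v-K[1,2])/K[1,1]*d,d],-1)
    P=P@W[:3,:3].T+W[:3,3]; P[d==0]=np.nan; return P
E
python3 - <<'E'
from h import *
o=monitor.get_obs(); print({k:np.round(v,3) for k,v in o.items()})
ims=[]
for n in("scene","side"):
    W=w_from_c(n); p,d=eyes.camera(n); cv2.imwrite(f"pics/{n}0.png",p); np.save(f"{n}.npy",cloud(n,d,W))
    for t in "cup_a case cover cover_edge seat tape mug driver meter adapter jar spanner".split():
        try:
            for b in models.boxes_of(n,t)[:3]:
                if b["confidence"]>.3: print(n,t,round(b["confidence"],2),np.round(W[:3,:3]@b["point"]+W[:3,3],3))
        except Exception as e: print(n,t,e)
E
```

```text
pics
{'clock': np.float64(0.0), 'joint_pos': array([-1.26 ,  0.333, -0.065,  1.461,  0.022,  1.35 , -0.089]), 'joint_velocities': array([ 0.001,  0.003,  0.002,  0.002,  0.   ,  0.001, -0.001]), 'tau': array([ 1.0000e-03, -6.2544e+01,  4.9000e-02, -3.9160e+01,  1.6000e-02,
        1.0000e-02, -0.0000e+00]), 'position': array([0.205, 0.59 , 0.23 ]), 'ee_rot': array([ 0.815,  0.58 , -0.001,  0.   ]), 'ft_force': array([-0.917, -0.044,  0.054]), 'torque': array([-0.001,  0.021,  0.059]), 'grip_width': np.float64(0.999)}
scene cup_a 0.86 [ 0.493 -0.095  0.019]
scene cup_a 0.73 [ 0.528 -0.238  0.043]
scene case 0.87 [0.57  0.204 0.071]
scene cover 0.6 [0.578 0.253 0.192]
scene cover_edge 0.56 [0.576 0.251 0.196]
scene seat 0.92 [0.562 0.207 0.069]
scene tape 0.82 [ 0.657 -0.107  0.018]
scene mug 0.81 [0.703 0.026 0.066]
scene driver 0.96 [ 0.421 -0.279  0.019]
scene driver 0.75 [0.575 0.251 0.194]
scene meter 0.86 [ 0.713 -0.29   0.032]
scene adapter 0.74 [ 0.481 -0.408  0.029]
scene jar 0.83 [ 0.337 -0.394  0.052]
scene jar 0.7 [0.708 0.024 0.067]
scene jar 0.55 [0.579 0.252 0.191]
scene spanner 0.56 [0.745 0.194 0.006]
side cup_a 0.83 [ 0.492 -0.092  0.041]
side cup_a 0.54 [ 0.54  -0.253  0.042]
side case 0.58 [0.543 0.248 0.104]
side cover 0.66 [0.562 0.261 0.203]
side cover 0.58 [ 0.704 -0.254  0.035]
side cover 0.37 [ 0.489 -0.088  0.041]
side cover_edge 0.89 [0.562 0.263 0.204]
side seat 0.86 [0.541 0.248 0.103]
side tape 0.89 [ 0.654 -0.098  0.024]
side mug 0.73 [0.563 0.261 0.205]
side mug 0.62 [0.729 0.021 0.052]
side mug 0.55 [0.544 0.251 0.106]
side driver 0.59 [ 0.412 -0.27   0.025]
side meter 0.8 [ 0.704 -0.255  0.036]
side adapter 0.6 [ 0.466 -0.397  0.033]
side adapter 0.34 [0.747 0.198 0.006]
side jar 0.77 [ 0.321 -0.373  0.051]
side spanner 0.82 [0.745 0.199 0.008]
```

```bash
python3 - <<'E'
import cv2,numpy as np
a=cv2.imread("pics/scene0.png");b=cv2.imread("pics/side0.png")
cv2.imwrite("pics/both.png",cv2.resize(np.vstack([a,b]),None,fx=.78,fy=.78))
E
```

```text
(no output)
```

View pics/both.png

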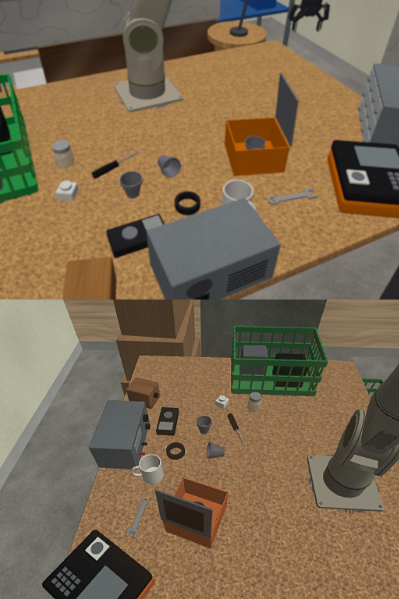

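```bash
python3 - <<'E'
from h import *
for n in("scene","side"):
    P=np.load(n+".npy").reshape(-1,3); P=P[~np.isnan(P[:,0])]
    def box(x0,x1,y0,y1,z0,z1): return P[(P[:,0]>x0)&(P[:,0]<x1)&(P[:,1]>y0)&(P[:,1]<y1)&(P[:,2]>z0)&(P[:,2]<z1)]
    r=box(.42,.7,.05,.4,.094,.107); print(n,"rim",len(r),cv2.minAreaRect((r[:,:2]*1000).astype(np.float32)),r[:,2].max())
    c=box(.42,.7,.05,.4,.115,.35); m=np.median(c,0); c=c[np.linalg.norm(c-m,axis=1)<.13]
    u,s,vt=np.linalg.svd(c-c.mean(0),full_matrices=False); print("cover",len(c),c.mean(0),vt[2],c.min(0),c.max(0),s/np.sqrt(len(c)))
    for nm,b in(("a",box(.45,.6,-.32,-.17,.054,.08)),("ahi",box(.45,.6,-.32,-.17,.01,.08)),("b",box(.42,.56,-.16,-.02,.008,.09))):
        print(nm,len(b),b.min(0).round(3),b.max(0).round(3)); 
        if len(b)>5: print(cv2.minAreaRect((b[:,:2]*1000).astype(np.float32)))
E
```

```text
scene rim 635 ((542.1600952148438, 180.431640625), (168.5581512451172, 172.78024291992188), 73.02632904052734) 0.10681277788560173
cover 1605 [0.57382062 0.25123696 0.19750147] [0.29531126 0.9539799  0.05209231] [0.48355107 0.22604209 0.11522514] [0.64606174 0.28371747 0.26883907] [0.04963099 0.04551939 0.0012252 ]
a 210 [ 0.506 -0.267  0.054] [ 0.577 -0.201  0.064]
((541.9925537109375, -234.48281860351562), (64.5770263671875, 68.7362289428711), 72.7133560180664)
ahi 727 [ 0.506 -0.267  0.01 ] [ 0.577 -0.201  0.064]
((541.9759521484375, -234.7931365966797), (67.2320785522461, 66.25886535644531), 21.923486709594727)
b 481 [ 0.45  -0.133  0.008] [ 0.525 -0.066  0.066]
((486.1175537109375, -102.84306335449219), (72.49678039550781, 67.46656799316406), 8.373074531555176)
side rim 353 ((540.9747314453125, 182.70510864257812), (171.5301971435547, 164.80662536621094), 72.52689361572266) 0.10678366553410279
cover 2492 [0.56208269 0.26090984 0.20382488] [0.29892706 0.95189093 0.067426  ] [0.48472929 0.22916009 0.11504972] [0.64462801 0.28821356 0.27040242] [0.04755969 0.04544816 0.00144013]
a 110 [ 0.509 -0.269  0.054] [ 0.572 -0.201  0.067]
((541.1832885742188, -234.05987548828125), (67.29373168945312, 63.8408203125), 64.81970977783203)
ahi 333 [ 0.509 -0.269  0.01 ] [ 0.572 -0.201  0.067]
((541.3855590820312, -234.2293701171875), (66.76325225830078, 64.5447998046875), 62.30350112915039)
b 343 [ 0.451 -0.132  0.008] [ 0.523 -0.066  0.07 ]
((485.39971923828125, -102.31321716308594), (68.97779083251953, 65.9118881225586), 8.150529861450195)
```

>>> servo_tool --pt "1 -0.67 0.588 -0.1 0 0 0" --pt "1 -0.67 0.588 -0.1 0 0 0" --pt "1 -0.67 0.588 -0.1 0 0 0" --pt "1 -0.67 0.588 -0.1 0 0 0" --pt "1 -0.67 0.588 -0.1 0 0 0" --pt "1 -0.67 0.588 -0.1 0 0 0" --pt "1 -0.67 0.588 -0.1 0 0 0" --pt "1 -0.67 0.588 -0.1 0 0 0" --pt "1 -0.67 0.588 -0.1 0 0 0" --pt "1 -0.67 0.588 -0.1 0 0 0" --pt "1 -0.67 0.588 -0.1 0 0 0" --pt "1 -0.67 0.588 -0.1 0 0 0" --pt "1 -0.67 0.588 -0.1 0 0 0" --pt "1 -0.67 0.588 -0.1 0 0 0" --pt "1 -0.67 0.588 -0.1 0 0 0" --pt "1 -0.67 0.588 -0.1 0 0 0" --pt "1 -0.67 0.588 -0.1 0 0 0"

```text
clock: 3.42
position: [0.5408, -0.2342, 0.3311]
ee_rot: [0.815, 0.58, 0.0, -0.0]
ft_force: [0.0, 1.1, 0.4]
grip_width: 1.002
```

```bash
cat >> h.py <<'E'
def wristcloud(tag):
    T=tool(); p,d=eyes.camera("wrist"); cv2.imwrite(f"pics/{tag}.png",p); P=cloud("wrist",d,w_from_c("wrist",T)); np.save(tag+".npy",P); return T,p,P
def sel(P,x0,x1,y0,y1,z0,z1):
    P=P.reshape(-1,3); P=P[~np.isnan(P[:,0])]; return P[(P[:,0]>x0)&(P[:,0]<x1)&(P[:,1]>y0)&(P[:,1]<y1)&(P[:,2]>z0)&(P[:,2]<z1)]
E
python3 - <<'E'
from h import *
T,p,P=wristcloud("w1")
b=sel(P,.45,.62,-.33,-.16,.055,.075); print(len(b),cv2.minEnclosingCircle((b[:,:2]*1000).astype(np.float32)),cv2.minAreaRect((b[:,:2]*1000).astype(np.float32)),np.median(b[:,2]))
b=sel(P,.42,.56,-.16,-.02,.01,.09); print(len(b),b.min(0),b.max(0))
print(np.array(eyes.camera_info("wrist")["tool_from_camera"]).round(3))
E
```

```text
273 ((540.674560546875, -234.61685180664062), 33.125648498535156) ((540.8665771484375, -234.00848388671875), (64.50216674804688, 65.17105102539062), 70.22647094726562) 0.06122789343920482
1472 [ 0.44930582 -0.13231105  0.010077  ] [ 0.52299023 -0.06789975  0.06633444]
[[ 1.     0.001 -0.001  0.   ]
 [-0.001  0.955  0.297 -0.076]
 [ 0.001 -0.297  0.955 -0.142]
 [ 0.     0.     0.     1.   ]]
```

View pics/w1.png

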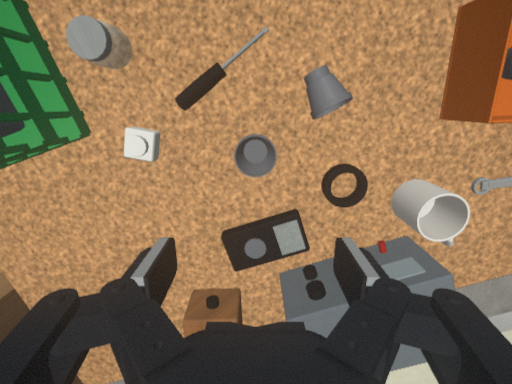

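>>> servo_tool --pt "1 0 0 0.06 0 0 0" --pt "1 0 0 0.12 0 0 0" --pt "1 0 0 0.18 0 0 0" --pt "1 0 0 0.24 0 0 0" --pt "1 0 0 0.275 0 0 0" --pt "1 0 0 0.293 0 0 0" --pt "1 0 0 0.293 0 0 0" --pt "0.5 0 0 0.293 0 0 0" --pt "0.5 0 0 0.293 0 0 0" --pt "0.5 0 0 0.293 0 0 0" --pt "0.5 0 0 0.293 0 0 0" --pt "0.5 0 0 0.293 0 0 0" --pt "0.5 0 0 0.293 0 0 0" --grip_force 60

```text
clock: 5.1
position: [0.5422, -0.2354, 0.0406]
ee_rot: [0.815, 0.58, 0.001, 0.001]
ft_force: [-0.9, 1.3, 7.9]
grip_width: 0.751
```

>>> servo_tool --pt "0.5 0 0 -0.06 0 0 0" --pt "0.5 0 0 -0.12 0 0 0" --pt "0.5 0.03 -0.01 -0.18 0 0 0" --pt "0.5 0.085 -0.03 -0.2 0 0 0" --pt "0.5 0.14 -0.05 -0.2 0 0 0" --pt "0.5 0.2 -0.07 -0.2 0 0 0" --pt "0.5 0.26 -0.09 -0.2 0 0 0" --pt "0.5 0.32 -0.11 -0.2 0 0 0" --pt "0.5 0.36 -0.125 -0.2 0 0 0" --pt "0.5 0.393 -0.136 -0.2 0 0 0" --pt "0.5 0.393 -0.136 -0.2 0 0 0" --pt "0.5 0.393 -0.136 -0.2 0 0 0"

```text
clock: 6.6
position: [0.5414, 0.1797, 0.2391]
ee_rot: [0.815, 0.579, 0.0, 0.0]
ft_force: [0.2, -1.0, -1.3]
grip_width: 0.75
```

```bash
python3 - <<'E'
from h import *
T,p,P=wristcloud("w2"); print(T[:3,3],monitor.get_obs()["grip_width"],monitor.get_obs()["ft_force"])
b=sel(P,.42,.7,.05,.225,.095,.107); print(len(b),cv2.minAreaRect((b[:,:2]*1000).astype(np.float32)))
b=sel(P,.47,.62,.12,.25,.055,.07); print(len(b),cv2.minEnclosingCircle((b[:,:2]*1000).astype(np.float32)))
E
```

```text
[0.54137765 0.1796568  0.23910538] 0.7470581617607438 [ 0.56446447 -0.7585144  -1.38361365]
1099 ((521.0662841796875, 154.4096221923828), (103.01861572265625, 145.29946899414062), 72.5291519165039)
585 ((544.5850830078125, 179.8701934814453), 95.05781555175781)
```

View pics/w2.png

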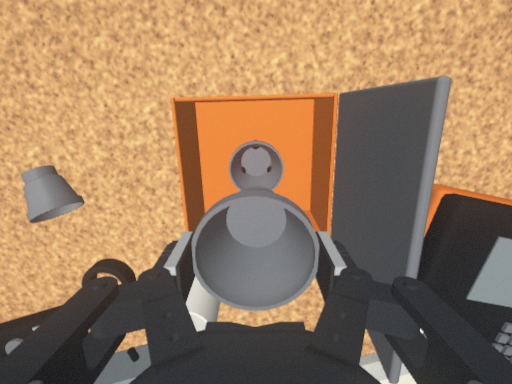

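```bash
python3 - <<'E'
from h import *
from scipy.optimize import least_squares
P=np.load("w2.npy"); b=sel(P,.49,.60,.13,.23,.061,.069); r=np.linalg.norm(b[:,:2]-[.5415,.1805],axis=1); b=b[(r<.04)&(r>.025)]
f=least_squares(lambda q:np.linalg.norm(b[:,:2]-q,axis=1)-.0318,[.5415,.18],loss="soft_l1",f_scale=.001); print(len(b),f.x,b.min(0),b.max(0))
e=sel(P,.42,.7,.05,.3,.095,.104); c=np.array([.5415,.1805]); ax=np.array([.297,.955]); ay=np.array([-.955,.297])
q=(e[:,:2]-c)@np.c_[ax,ay]; print(len(q),q.min(0),q.max(0))
E
```

```text
334 [0.53965237 0.18114145] [0.50699049 0.14835838 0.06112108] [0.5710783  0.21356294 0.06745653]
2057 [-0.08267387 -0.06978106] [0.084423   0.08450951]
```

>>> servo_tool --pt "0.5 0.001 0 0.05 0 0 0" --pt "0.5 0.001 0 0.1 0 0 0" --pt "0.5 0.001 0 0.13 0 0 0" --pt "0.5 0.001 0 0.15 0 0 0" --pt "0.5 0.001 0 0.16 0 0 0" --pt "0.5 0.001 0 0.168 0 0 0" --pt "0.5 0.001 0 0.174 0 0 0" --pt "0.5 0.001 0 0.178 0 0 0" --pt "0.5 0.001 0 0.178 0 0 0" --grip_force 80

```text
clock: 7.78
position: [0.5421, 0.1815, 0.0608]
ee_rot: [0.815, 0.58, 0.001, 0.0]
ft_force: [2.2, -0.9, -1.4]
grip_width: 0.744
```

>>> servo_tool --pt "0.5 0 0 0.003 0 0 0" --pt "0.5 0 0 0.006 0 0 0" --pt "0.5 0 0 0.006 0 0 0"

```text
clock: 8.15
position: [0.5432, 0.1814, 0.0603]
ee_rot: [0.815, 0.58, 0.002, -0.001]
ft_force: [-22.4, -8.2, 64.8]
grip_width: 0.745
```

>>> servo_tool --pt "0.5 0 0 -0.005 0 0 0" --pt "0.5 0 0 -0.006 0 0 0" --pt "1 0 0 -0.006 0 0 0" --pt "1 0 0 -0.006 0 0 0" --pt "1 0 0 -0.006 0 0 0" --pt "1 0 0 -0.03 0 0 0" --pt "1 0 0 -0.09 0 0 0" --pt "1 0 0 -0.15 0 0 0" --pt "1 0 -0.01 -0.2 0 0 0" --pt "1 0 -0.04 -0.23 0 0 0" --pt "1 0 -0.04 -0.23 0 0 0"

```text
clock: 9.52
position: [0.5034, 0.1963, 0.2867]
ee_rot: [0.814, 0.581, 0.002, -0.001]
ft_force: [0.3, -0.3, 0.1]
grip_width: 1.004
```

```bash
cat >> h.py <<'E'
from scipy.optimize import least_squares
def cupcheck(P,zr,c0=(.5397,.1812)):
    b=sel(P,.48,.60,.12,.24,zr-.012,zr+.015); r=np.linalg.norm(b[:,:2]-c0,axis=1); b=b[(r<.037)&(r>.027)]
    # top band only: keep pts within 4mm of local max in 24 sectors
    a=np.arctan2(*(b[:,:2]-c0).T[::-1]); k=((a+np.pi)/(2*np.pi)*24).astype(int)
    t=np.array([[*(np.array(c0)+.032*np.array([np.cos(s*np.pi/12+np.pi/24-np.pi),np.sin(s*np.pi/12+np.pi/24-np.pi)])),np.percentile(b[k==s,2],90)] for s in range(24) if (k==s).sum()>4])
    A=np.c_[t[:,:2]-c0,np.ones(len(t))]; co=np.linalg.lstsq(A,t[:,2],rcond=None)[0]
    g=b[b[:,2]>zr-.006]; f=least_squares(lambda q:np.linalg.norm(g[:,:2]-q,axis=1)-.0318,c0,loss="soft_l1",f_scale=.001)
    print("rim z",co[2].round(4),"tilt",co[:2].round(3),"sectors",len(t),"centre",f.x.round(4), "z range",t[:,2].min().round(4),t[:,2].max().round(4))
E
python3 - <<'E'
from h import *
T,p,P=wristcloud("w3"); print(T[:3,3]); cupcheck(P,.082)
b=sel(P,.48,.6,.12,.24,.03,.045); r=np.linalg.norm(b[:,:2]-[.5397,.1812],axis=1); b=b[r<.015]; print("floor",len(b),np.median(b[:,2]) if len(b) else 0)
b=sel(P,.42,.7,.05,.225,.09,.11); print("rim",np.median(b[:,2]))
E
```

```text
[0.50336804 0.19625568 0.28666366]
rim z 0.0828 tilt [0.01  0.038] sectors 24 centre [0.5388 0.1799] z range 0.0812 0.0843
floor 298 0.03632969964088348
rim 0.10004136917912401
```

View pics/w3.png

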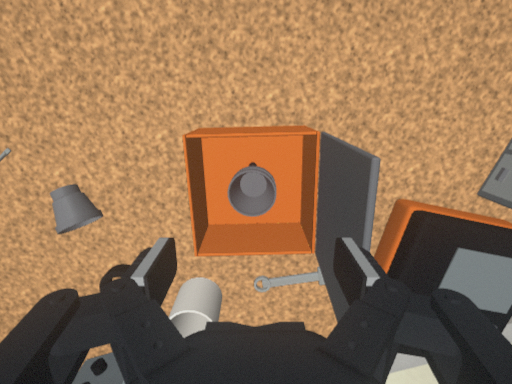

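```bash
python3 - <<'E'
from h import *
pts=np.vstack([sel(np.load(n+".npy"),.43,.55,-.15,-.05,.012,.075) for n in("scene","side","w1")])
prof_z=[0,.016,.016,.052,.052,.062]; 
def rad(s): return np.where(s<.016,.0195,np.where(s<.052,np.interp(s,[.016,.052],[.0225,.0305]),.033))
def res(q):
    z=np.array([np.cos(.25)*np.cos(q[2]),np.cos(.25)*np.sin(q[2]),np.sin(.25)]); c=np.array([q[0],q[1],.033])
    d=pts-c; s=d@z+.057; r=np.linalg.norm(d-np.outer(d@z,z),axis=1)
    e=r-rad(np.clip(s,0,.062)); return np.where((s>-.01)&(s<.07), e, .02)
best=min((least_squares(res,[.49,-.1,y],loss="soft_l1",f_scale=.002) for y in np.arange(-3,3.2,.5)),key=lambda f:f.cost)
q=best.x; print(q,np.degrees(q[2]),best.cost,np.median(abs(res(q))),len(pts))
z=np.array([np.cos(q[2]),np.sin(q[2])]); print("foot",q[:2]-.057*np.cos(.25)*z)
E
```

```text
[ 0.51059632 -0.09953288  0.13116813] 7.515380496133047 0.002169949099340124 0.000730574112458842 2212
foot [ 0.45584274 -0.10675628]
```

>>> servo_tool --pt "1 -0.05 0.02 0.0 0 0 -5" --pt "1 -0.11 0.042 0.0 0 0 -12" --pt "1 -0.17 0.065 0.01 0 0 -18" --pt "1 -0.23 0.087 0.03 0 0 -24" --pt "1 -0.277 0.104 0.05 0 0 -26.5" --pt "1 -0.277 0.104 0.05 0 0 -26.5" --pt "1 -0.277 0.104 0.05 0 0 -26.5"

```text
clock: 10.45
position: [0.5109, -0.1011, 0.2334]
ee_rot: [0.661, 0.751, -0.001, -0.0]
ft_force: [0.4, 0.5, 0.6]
grip_width: 1.001
```

```bash
python3 - <<'E'
from h import *
o=monitor.get_obs(); print(o["joint_pos"].round(3)); print(tool().round(4))
E
```

```text
[-0.727  0.114  0.909  1.769 -0.093  1.305  1.901]
[[-1.273e-01  9.919e-01 -1.500e-03  5.109e-01]
 [ 9.919e-01  1.273e-01 -6.000e-04 -1.011e-01]
 [-4.000e-04 -1.600e-03 -1.000e+00  2.334e-01]
 [ 0.000e+00  0.000e+00  0.000e+00  1.000e+00]]
```

>>> servo_tool --pt "1 0.002 0 0.05 10 0 0" --pt "1 0.002 -0.005 0.1 20 0 0" --pt "1 0.002 -0.009 0.15 25 0 0" --pt "1 0.002 -0.009 0.19 25 0 0" --pt "1 0.002 -0.009 0.21 25 0 0" --pt "1 0.002 -0.009 0.218 25 0 0" --pt "1 0.002 -0.009 0.218 25 0 0" --pt "0.5 0.002 -0.009 0.218 25 0 0" --pt "0.5 0.002 -0.009 0.218 25 0 0" --pt "0.5 0.002 -0.009 0.218 25 0 0" --pt "0.5 0.002 -0.009 0.218 25 0 0" --pt "0.5 0.002 -0.009 0.218 25 0 0" --pt "0.5 0.002 -0.009 0.218 25 0 0" --grip_force 60

```text
clock: 12.08
position: [0.5031, -0.1002, 0.0181]
ee_rot: [0.645, 0.734, -0.161, -0.142]
ft_force: [1.3, 0.9, 6.8]
grip_width: 0.749
```

```bash
python3 - <<'E'
from h import *
o=monitor.get_obs(); print(o["joint_pos"].round(3)); print(tool().round(4))
E
```

```text
[-0.497  0.761  0.772  1.636 -0.362  1.369  2.082]
[[-1.286e-01  9.000e-01 -4.164e-01  5.031e-01]
 [ 9.917e-01  1.168e-01 -5.390e-02 -1.002e-01]
 [ 1.000e-04 -4.199e-01 -9.076e-01  1.810e-02]
 [ 0.000e+00  0.000e+00  0.000e+00  1.000e+00]]
```

>>> servo_tool --pt "0.5 0 -0.02 -0.04 0 0 0" --pt "0.5 0 -0.042 -0.09 0 0 0" --pt "0.5 0 -0.05 -0.11 -10 0 0" --pt "0.5 0 -0.05 -0.11 -20 0 0" --pt "0.5 0 -0.05 -0.11 -30 0 0" --pt "0.5 0 -0.05 -0.11 -40 0 0" --pt "0.5 0 -0.05 -0.11 -50 0 0" --pt "0.5 0 -0.05 -0.11 -60 0 0" --pt "0.5 0 -0.05 -0.11 -70 0 0" --pt "0.5 0 -0.05 -0.11 -75.5 0 0" --pt "0.5 0 -0.05 -0.11 -75.5 0 0" --pt "0.5 0 -0.05 -0.11 -75.5 0 0"

```text
clock: 13.58
position: [0.542, -0.1225, 0.1593]
ee_rot: [0.601, 0.685, 0.316, 0.262]
ft_force: [-0.2, 0.9, -1.1]
grip_width: 0.75
```

```bash
python3 - <<'E'
from h import *
o=monitor.get_obs(); print(o["joint_pos"].round(3)); print(tool().round(4))
T=tool()
ims=[]
for n in("scene","side"):
    W=w_from_c(n); p,d=eyes.camera(n); P=cloud(n,d,W); np.save(n+"2.npy",P)
    g=T[:3,3]-.022*T[:3,2]
    i=eyes.camera_info(n); c=np.array(i["extrinsics"])@[*g,1]; c=np.array(i["intrinsics"])@c[:3]; u,v=(c[:2]/c[2]).astype(int); print(u,v)
    ims.append(cv2.resize(p[max(v-60,0):v+60,max(u-60,0):u+60],(380,380)))
cv2.imwrite("pics/hold.png",np.hstack(ims))
E
```

```text
[-0.722 -0.36   1.029  2.416 -0.551  0.194  2.604]
[[-0.139   0.6585  0.7396  0.542 ]
 [ 0.9901  0.0772  0.1174 -0.1225]
 [ 0.0202  0.7486 -0.6627  0.1593]
 [ 0.      0.      0.      1.    ]]
208 172
263 156
```

View pics/hold.png

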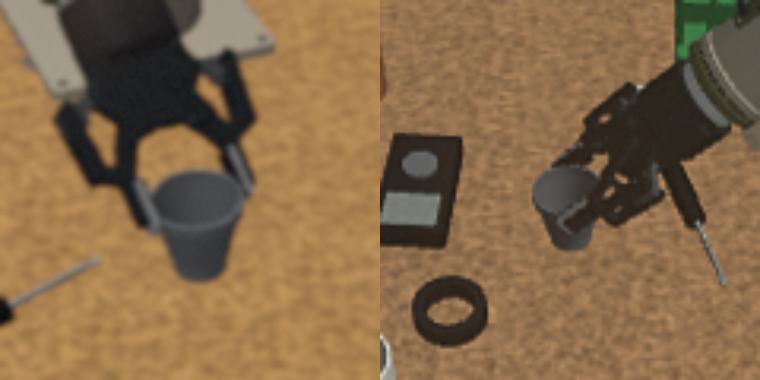

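>>> servo_tool --pt "0.5 0 -0.005 0.03 0 -5 4" --pt "0.5 -0.003 -0.02 0.055 0 -10 9" --pt "0.5 -0.003 -0.02 0.055 0 -15 13" --pt "0.5 -0.003 -0.02 0.055 0 -15 13" --pt "0.5 -0.003 -0.02 0.055 0 -15 13"

```text
clock: 14.3
position: [0.5663, -0.1395, 0.1843]
ee_rot: [0.654, 0.625, 0.28, 0.323]
ft_force: [-0.1, -0.5, -0.9]
grip_width: 0.748
```

```bash
python3 - <<'E'
from h import *
o=monitor.get_obs(); print(o["joint_pos"].round(3)); print(tool().round(4))
E
```

```text
[-0.067 -0.178  0.272  2.392 -0.88   0.067  2.603]
[[ 0.0634  0.6358  0.7692  0.5663]
 [ 0.9972 -0.0108 -0.0733 -0.1395]
 [-0.0384  0.7718 -0.6348  0.1843]
 [ 0.      0.      0.      1.    ]]
```

>>> servo_tool --pt "0.5 0 0 0 7 -3 2" --pt "0.5 0 0.01 0.01 15 -5 4" --pt "0.5 0 0.019 0.023 15 -8 6" --pt "0.5 0 0.019 0.023 15 -11 9" --pt "0.5 0 0.019 0.023 15 -11 9" --pt "0.5 0 0.019 0.023 15 -11 9"

```text
clock: 15.05
position: [0.5892, -0.1326, 0.1766]
ee_rot: [0.741, 0.594, 0.175, 0.26]
ft_force: [0.4, 0.1, -1.5]
grip_width: 0.75
```

```bash
python3 - <<'E'
from h import *
o=monitor.get_obs(); print(o["joint_pos"].round(3)); print(tool().round(4))
E
```

```text
[ 0.767 -0.018 -0.684  2.131  0.302  0.415  1.193]
[[ 0.233   0.7889  0.5686  0.5892]
 [ 0.9712 -0.1593 -0.1769 -0.1326]
 [-0.049   0.5935 -0.8033  0.1766]
 [ 0.      0.      0.      1.    ]]
```

>>> servo_tool --pt "0.5 -0.012 -0.027 0.03 0 0 0" --pt "0.5 -0.025 -0.053 0.06 -3 0 0" --pt "0.5 -0.037 -0.07 0.08 -6 0 0" --pt "0.5 -0.037 -0.08 0.09 -8 0 0" --pt "0.5 -0.037 -0.08 0.09 -8 0 0"

```text
clock: 15.68
position: [0.5716, -0.187, 0.0852]
ee_rot: [0.733, 0.577, 0.178, 0.313]
ft_force: [-0.1, 0.0, -1.0]
grip_width: 0.744
```

```bash
python3 - <<'E'
from h import *
o=monitor.get_obs(); print(o["joint_pos"].round(3)); T=tool(); print(T.round(4))
g=T[:3,3]-.0225*T[:3,2]
for n in("scene","side"):
    p,d=eyes.camera(n); P=cloud(n,d,w_from_c(n)); b=sel(P,g[0]-.05,g[0]+.05,g[1]-.05,g[1]+.05,-.005,.12)
    b=b[b[:,2]>.006]; low=b[b[:,2]<np.percentile(b[:,2],3)]; print(n,g.round(3),len(b),low.mean(0).round(4),b[:,2].min())
    i=eyes.camera_info(n); c=np.array(i["extrinsics"])@[*g,1]; c=np.array(i["intrinsics"])@c[:3]; u,v=(c[:2]/c[2]).astype(int)
    cv2.imwrite(f"pics/h2{n}.png",cv2.resize(p[max(v-60,0):v+60,max(u-60,0):u+60],(380,380)))
cv2.imwrite("pics/h2.png",np.hstack([cv2.imread("pics/h2scene.png"),cv2.imread("pics/h2side.png")]))
E
```

```text
[ 0.744  0.139 -0.605  2.29   1.547  0.222  0.045]
[[ 0.2715  0.7342  0.6223  0.5716]
 [ 0.9573 -0.1391 -0.2535 -0.187 ]
 [-0.0996  0.6646 -0.7406  0.0852]
 [ 0.      0.      0.      1.    ]]
scene [ 0.558 -0.181  0.102] 980 [ 0.567  -0.1918  0.0404] 0.035101114956746615
side [ 0.558 -0.181  0.102] 261 [ 0.5736 -0.1746  0.0108] 0.0062919002888330855
```

View pics/h2.png

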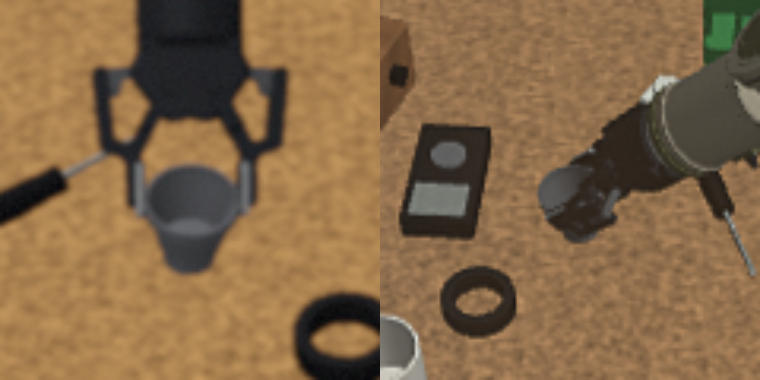

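>>> servo_tool --pt "0.5 0.001 -0.007 0.008 0 1.5 1.3" --pt "0.5 0.002 -0.014 0.015 0 3 2.6" --pt "0.5 0.003 -0.02 0.022 0 4.2 3.8" --pt "0.5 0.003 -0.022 0.025 0 4.2 3.8" --pt "0.5 0.004 -0.024 0.027 0 4.2 3.8" --pt "0.5 0.004 -0.024 0.027 0 4.2 3.8"

```text
clock: 16.52
position: [0.5717, -0.1862, 0.0488]
ee_rot: [0.746, 0.562, 0.215, 0.284]
ft_force: [0.2, -0.5, -0.9]
grip_width: 0.748
```

```bash
python3 - <<'E'
from h import *
o=monitor.get_obs(); print(o["joint_pos"].round(3)); T=tool(); print(T.round(4))
E
```

```text
[ 0.894  0.251 -0.701  2.297  2.06   0.187 -0.441]
[[ 0.2749  0.7164  0.6413  0.5717]
 [ 0.9615 -0.2058 -0.1822 -0.1862]
 [ 0.0015  0.6666 -0.7454  0.0488]
 [ 0.      0.      0.      1.    ]]
```

>>> servo_tool --pt "0.5 0 -0.002 0.0025 0 0 0" --pt "0.5 0 -0.004 0.0045 0 0 0" --pt "0.5 0 -0.004 0.0045 0 0 0"

```text
clock: 16.9
position: [0.5757, -0.1874, 0.0474]
ee_rot: [0.744, 0.562, 0.217, 0.289]
ft_force: [-9.6, 4.3, 31.8]
grip_width: 0.748
```

>>> servo_tool --pt "0.5 0 0.002 -0.003 0 0 0" --pt "0.5 0 0.002 -0.003 0 0 0" --pt "1 0 0.002 -0.003 0 0 0" --pt "1 0 0.002 -0.003 0 0 0" --pt "1 0 0.002 -0.003 0 0 0" --pt "1 0 0.002 -0.003 0 0 0" --pt "1 0 0.002 -0.03 0 0 0" --pt "1 0 0 -0.08 0 0 0" --pt "1 0 -0.03 -0.13 10 0 0" --pt "1 0 -0.06 -0.16 20 0 0" --pt "1 0 -0.06 -0.16 30 0 0" --pt "1 0 -0.06 -0.16 40 0 0" --pt "1 0 -0.06 -0.16 42 0 0" --pt "1 0 -0.06 -0.16 42 0 0"

```text
clock: 18.65
position: [0.4264, -0.1475, 0.1207]
ee_rot: [0.801, 0.579, 0.049, 0.142]
ft_force: [-0.0, -2.5, -1.2]
grip_width: 1.0
```

```bash
python3 - <<'E'
from h import *
o=monitor.get_obs(); print(o["joint_pos"].round(3))
T,p,P=wristcloud("w4"); print(T.round(4))
for b in models.boxes_of("wrist","cup_b")[:4]: print(b["confidence"],(w_from_c("wrist",T)@[*b["point"],1]).round(3))
E
```

```text
[ 0.799 -0.141 -0.624  2.237  0.068  0.747  1.376]
[[ 0.3245  0.9142  0.2429  0.4264]
 [ 0.942  -0.2889 -0.1711 -0.1475]
 [-0.0862  0.2843 -0.9548  0.1207]
 [ 0.      0.      0.      1.    ]]
0.74 [ 0.558 -0.18   0.047  1.   ]
0.37 [ 0.457 -0.395  0.027  1.   ]
```

View pics/w4.png

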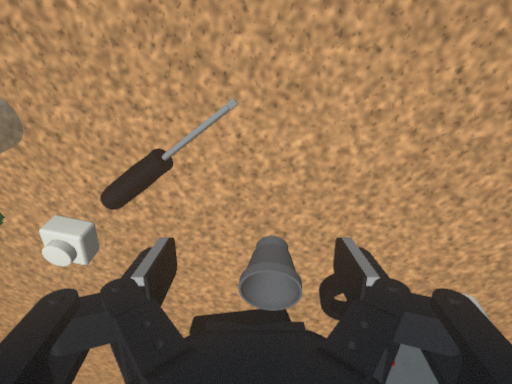

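```bash
python3 - <<'E'
from h import *
P=np.load("w4.npy"); b=sel(P,.5,.63,-.25,-.12,.008,.08); print(len(b),b.min(0).round(4),b.max(0).round(4))
t=b[b[:,2]>.056]; print(len(t),cv2.minEnclosingCircle((t[:,:2]*1000).astype(np.float32)))
for n in("scene","side"):
    p,d=eyes.camera(n);Q=cloud(n,d,w_from_c(n)); t=sel(Q,.5,.63,-.25,-.12,.055,.075); print(n,len(t),cv2.minEnclosingCircle((t[:,:2]*1000).astype(np.float32)),t[:,2].max())
E
```

```text
3490 [ 0.5182 -0.2128  0.0081] [ 0.63   -0.12    0.0629]
855 ((551.8324584960938, -179.9377899169922), 34.00095748901367)
scene 182 ((553.4182739257812, -181.51962280273438), 35.428733825683594) 0.06554325205844791
side 102 ((553.4296875, -180.73028564453125), 34.29438018798828) 0.0668354152857954
```

```bash
cat >> h.py <<'E'
def go(xyz,yaw_deg=71.0):
    T=tool(); y=np.radians(yaw_deg); x=[np.cos(y),np.sin(y),0]; z=[0,0,-1]; D=np.c_[x,np.cross(z,x),z]
    print("shift",(T[:3,:3].T@(np.array(xyz)-T[:3,3])).round(4),"rot",np.degrees(R.from_matrix(T[:3,:3].T@D).as_rotvec()).round(1))
E
python3 -c "
from h import *
go([.552,-.1805,.16])"
```

```text
shift [ 0.0069  0.1323 -0.0003] rot [17.1  5.1  0.7]
```

>>> servo_tool --pt "1 0.001 0.03 -0.02 8 2 0.3" --pt "1 0.003 0.07 -0.02 17 5 0.7" --pt "1 0.007 0.11 -0.01 17.1 5.1 0.7" --pt "1 0.007 0.132 0 17.1 5.1 0.7" --pt "1 0.007 0.132 0 17.1 5.1 0.7" --pt "1 0.007 0.132 0 17.1 5.1 0.7"

```text
clock: 19.6
position: [0.5505, -0.1803, 0.1577]
ee_rot: [0.814, 0.581, -0.001, -0.001]
ft_force: [-0.0, -0.7, -0.5]
grip_width: 1.004
```

```bash
python3 -c "
from h import *
T,p,P=wristcloud('w5'); t=sel(P,.5,.61,-.25,-.12,.056,.075); print(T[:3,3],len(t),cv2.minEnclosingCircle((t[:,:2]*1000).astype(np.float32)),np.median(t[:,2]))
print(T[:3,:3].round(3),monitor.get_obs()['joint_pos'].round(2))
go([.552,-.1805,.039])"
```

```text
[ 0.55047491 -0.18034569  0.15765267] 803 ((552.0930786132812, -180.3324432373047), 33.13002395629883) 0.06116704077157492
[[ 0.326  0.945 -0.003]
 [ 0.945 -0.326  0.001]
 [-0.001 -0.003 -1.   ]] [ 0.73  0.35 -0.59  1.65  0.2   1.21  1.33]
shift [0.0004 0.0019 0.1191] rot [-0.2  0.  -0. ]
```

>>> servo_tool --pt "1 0 0.002 0.05 0 0 0" --pt "1 0 0.002 0.095 0 0 0" --pt "1 0 0.002 0.119 0 0 0" --pt "1 0 0.002 0.119 0 0 0" --pt "0.5 0 0.002 0.119 0 0 0" --pt "0.5 0 0.002 0.119 0 0 0" --pt "0.5 0 0.002 0.119 0 0 0" --pt "0.5 0 0.002 0.119 0 0 0" --pt "0.5 0 0.002 0.119 0 0 0" --pt "0.5 0 0.002 0.07 0 0 0" --pt "0.5 0 0.002 0.01 0 0 0" --pt "0.5 0 0.002 -0.05 0 0 0" --pt "0.5 0 0.002 -0.09 0 0 0" --pt "0.5 0 0.002 -0.09 0 0 0" --grip_force 80

```text
clock: 21.4
position: [0.555, -0.1809, 0.2538]
ee_rot: [0.814, 0.581, 0.001, 0.002]
ft_force: [-0.1, -0.6, -2.5]
grip_width: 0.742
```

```bash
python3 -c "
from h import *
go([.5405,.1808,.245])"
```

```text
shift [ 0.3373 -0.1315  0.0079] rot [0.3 0.  0. ]
```

>>> servo_tool --pt "0.5 0.05 -0.02 0 0 0 0" --pt "0.5 0.11 -0.043 0 0 0 0" --pt "0.5 0.165 -0.064 0 0 0 0" --pt "0.5 0.22 -0.085 0 0 0 0" --pt "0.5 0.27 -0.105 0 0 0 0" --pt "0.5 0.315 -0.121 0 0 0 0" --pt "0.5 0.337 -0.129 0 0 0 0" --pt "0.5 0.337 -0.129 0 0 0 0" --pt "0.5 0.337 -0.129 0 0 0 0"

```text
clock: 22.52
position: [0.541, 0.1787, 0.2488]
ee_rot: [0.814, 0.58, -0.001, -0.001]
ft_force: [0.7, -0.2, -0.7]
grip_width: 0.748
```

```bash
python3 -c "
from h import *
T,p,P=wristcloud('w6'); print(T[:3,3],monitor.get_obs()['grip_width'])
t=sel(P,.48,.61,.12,.25,T[2,3]+.005,T[2,3]+.035); print(len(t),np.percentile(t,[5,95],axis=0).round(4)); r=t[t[:,2]>t[:,2].max()-.006]; print(len(r),cv2.minEnclosingCircle((r[:,:2]*1000).astype(np.float32)))
go([.5400,.1810,.083])"
```

```text
[0.54100702 0.17869021 0.24884154] 0.7385558961139026
7613 [[0.5088 0.1469 0.2549]
 [0.5702 0.2203 0.2803]]
623 ((535.4138793945312, 180.64959716796875), 45.54195785522461)
shift [ 0.0022 -0.0016  0.1659] rot [-0.1  0.  -0.1]
```

>>> servo_tool --pt "0.5 0.0015 -0.001 0.05 0 0 0" --pt "0.5 0.0015 -0.001 0.1 0 0 0" --pt "0.5 0.0015 -0.001 0.13 0 0 0" --pt "0.5 0.0015 -0.001 0.15 0 0 0" --pt "0.5 0.0015 -0.001 0.16 0 0 0" --pt "0.5 0.0015 -0.001 0.166 0 0 0" --pt "0.5 0.0015 -0.001 0.171 0 0 0" --pt "0.5 0.0015 -0.001 0.173 0 0 0" --pt "0.5 0.0015 -0.001 0.173 0 0 0"

```text
clock: 23.7
position: [0.5412, 0.182, 0.0782]
ee_rot: [0.814, 0.581, 0.0, -0.0]
ft_force: [-3.6, -2.3, 14.1]
grip_width: 0.741
```

>>> servo_tool --pt "0.5 0 0 0.002 0 0 0" --pt "0.5 0 0 0.003 0 0 0" --pt "0.5 0 0 0.003 0 0 0" --pt "0.5 0 0 0.0 0 0 0" --pt "1 0 0 -0.001 0 0 0" --pt "1 0 0 -0.001 0 0 0" --pt "1 0 0 -0.001 0 0 0" --pt "1 0 0 -0.03 0 0 0" --pt "1 0 0 -0.09 0 0 0" --pt "1 0 0 -0.15 0 0 0" --pt "1 0 -0.03 -0.2 0 0 0" --pt "1 0 -0.04 -0.2 0 0 0" --pt "1 0 -0.04 -0.2 0 0 0"

```text
clock: 25.32
position: [0.5023, 0.1945, 0.2757]
ee_rot: [0.814, 0.581, -0.001, -0.001]
ft_force: [0.7, -0.2, -0.1]
grip_width: 1.0
```

```bash
python3 - <<'E'
from h import *
T,p,P=wristcloud("w7"); print(T[:3,3]); cupcheck(P,.098)
b=sel(P,.48,.6,.12,.24,.035,.08); r=np.linalg.norm(b[:,:2]-[.5397,.1812],axis=1); b=b[r<.015]; print("floor",len(b),np.median(b[:,2]) if len(b) else 0)
b=sel(P,.42,.7,.05,.145,.09,.11); print("case rim",np.median(b[:,2]))
E
```

```text
[0.50229571 0.19449434 0.27566014]
rim z 0.0985 tilt [-0.024  0.036] sectors 24 centre [0.5399 0.1806] z range 0.0971 0.1002
floor 334 0.05212857310186414
case rim 0.09998163716430841
```

View pics/w7.png

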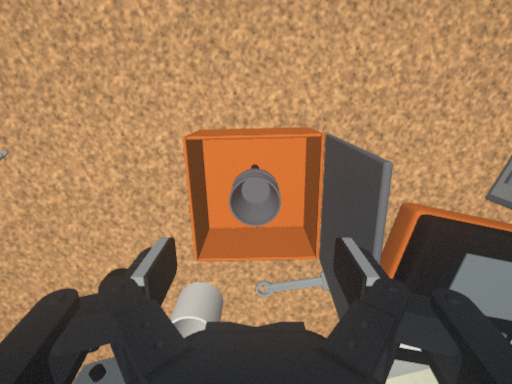

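>>> servo_tool --pt "0 0 0.04 0 0 0 0" --pt "0 0 0.04 0.03 0 0 0" --pt "0 -0.001 0.04 0.06 0 0 0" --pt "0 -0.001 0.04 0.1 0 0 0" --pt "0 -0.001 0.04 0.14 0 0 0" --pt "0 -0.001 0.04 0.18 0 0 0" --pt "0 -0.001 0.04 0.205 0 0 0" --pt "0 -0.001 0.04 0.218 0 0 0" --pt "0 -0.001 0.04 0.222 0 0 0" --pt "0 -0.001 0.04 0.224 0 0 0" --pt "0 -0.001 0.04 0.224 0 0 0" --grip_force 30

```text
clock: 26.75
position: [0.5404, 0.1811, 0.0531]
ee_rot: [0.814, 0.581, 0.0, -0.001]
ft_force: [-0.3, -0.9, 1.7]
grip_width: -0.001
```

>>> servo_tool --pt "0 0 0 0.002 0 0 0" --pt "0 0 0 0.003 0 0 0" --pt "0 0 0 0.004 0 0 0" --pt "0 0 0 0.004 0 0 0"

```text
clock: 27.25
position: [0.5411, 0.1814, 0.0523]
ee_rot: [0.814, 0.581, 0.001, 0.0]
ft_force: [-12.3, -5.6, 37.7]
grip_width: -0.0
```

>>> servo_tool --pt "0 0 0 -0.05 0 0 0" --pt "0 0 0 -0.11 0 0 0" --pt "0 0 0 -0.17 0 0 0" --pt "0 0 0 -0.23 0 0 0" --pt "0 0 0 -0.272 0 0 0" --pt "0 0.03 0 -0.272 0 0 0" --pt "0 0.085 0 -0.272 0 0 0" --pt "0 0.135 0 -0.272 0 0 0" --pt "0 0.135 0 -0.272 0 0 0" --pt "0 0.135 0 -0.24 0 0 0" --pt "0 0.135 0 -0.2 0 0 0" --pt "0 0.135 0 -0.187 0 0 0" --pt "0 0.135 0 -0.187 0 0 0"

```text
clock: 28.88
position: [0.5842, 0.3077, 0.2356]
ee_rot: [0.814, 0.581, -0.001, -0.001]
ft_force: [0.1, 0.5, 0.0]
grip_width: 0.001
```

```bash
python3 - <<'E'
from h import *
T=tool(); c=np.array([.5397,.1812]); ax=np.array([np.cos(np.radians(72.7)),np.sin(np.radians(72.7))]); d=T[:2,3]-c
X0=d@ax; Z0=T[2,3]; print("x'",X0,"y'",d@[-ax[1],ax[0]],"z",Z0,monitor.get_obs()["joint_pos"].round(2))
for ph in np.radians([88,80,70,60,50,40,30,20,10,5,0]):
    L=.13; x=.0825-L*np.cos(ph)+.006*np.sin(ph)+.0145; z=.102+L*np.sin(ph)+.006*np.cos(ph)
    print(round(np.degrees(ph)),"tx %.4f tz %.4f"%(x-X0,Z0-z))
E
```

```text
x' 0.13396504635732864 y' -0.004889207269592831 z 0.23557242179989812 [ 0.    0.53 -0.82  1.31  0.38  1.45  0.45]
88 tx -0.0355 tz 0.0034
80 tx -0.0536 tz 0.0045
70 tx -0.0758 tz 0.0094
60 tx -0.0968 tz 0.0180
50 tx -0.1159 tz 0.0301
40 tx -0.1327 tz 0.0454
30 tx -0.1465 tz 0.0634
20 tx -0.1571 tz 0.0835
10 tx -0.1639 tz 0.1051
5 tx -0.1659 tz 0.1163
0 tx -0.1670 tz 0.1276
```

>>> servo_tool --pt "0 -0.02 0 0.003 0 0 0" --pt "0 -0.0355 0 0.0034 0 0 0" --pt "0 -0.0536 0 0.0045 0 0 0" --pt "0 -0.065 0 0.007 0 0 0" --pt "0 -0.0758 0 0.0094 0 0 0" --pt "0 -0.087 0 0.0135 0 0 0" --pt "0 -0.0968 0 0.018 0 0 0" --pt "0 -0.107 0 0.024 0 0 0" --pt "0 -0.1159 0 0.0301 0 0 0" --pt "0 -0.1245 0 0.0375 0 0 0" --pt "0 -0.1327 0 0.0454 0 0 0" --pt "0 -0.1398 0 0.0542 0 0 0" --pt "0 -0.1465 0 0.0634 0 0 0" --pt "0 -0.152 0 0.0733 0 0 0" --pt "0 -0.1571 0 0.0835 0 0 0" --pt "0 -0.1607 0 0.0942 0 0 0" --pt "0 -0.1639 0 0.1051 0 0 0" --pt "0 -0.1639 0 0.1051 0 0 0"

```text
clock: 31.12
position: [0.5298, 0.1531, 0.1289]
ee_rot: [0.814, 0.581, -0.002, -0.002]
ft_force: [-0.3, 0.1, 0.2]
grip_width: -0.001
```

>>> servo_tool --pt "0 -0.002 0 0.011 0 0 0" --pt "0 -0.003 0 0.019 0 0 0" --pt "0 -0.003 0 0.0225 0 0 0" --pt "0 -0.003 0 0.0245 0 0 0" --pt "0 -0.003 0 0.0245 0 0 0"

```text
clock: 31.75
position: [0.5293, 0.1505, 0.1078]
ee_rot: [0.814, 0.581, -0.001, -0.0]
ft_force: [-13.1, -6.5, 29.3]
grip_width: 0.002
```

>>> servo_tool --pt "0 0 0 -0.003 0 0 0" --pt "0 0 0 -0.03 0 0 0" --pt "0 0 0 -0.09 0 0 0" --pt "0 0 -0.04 -0.15 0 0 0" --pt "0 -0.05 -0.08 -0.2 0 0 0" --pt "0 -0.1 -0.1 -0.22 0 0 0" --pt "0 -0.1 -0.1 -0.22 0 0 0" --pt "0 -0.1 -0.1 -0.22 0 0 0"

```text
clock: 32.75
position: [0.4029, 0.0875, 0.3265]
ee_rot: [0.815, 0.58, -0.0, 0.0]
ft_force: [0.1, -0.6, -0.2]
grip_width: -0.001
```

```bash
python3 - <<'E'
from h import *
ax=np.array([np.cos(np.radians(72.7)),np.sin(np.radians(72.7))]); ay=np.array([-ax[1],ax[0]]); c=np.array([.5397,.1812])
for n in("wrist","scene","side"):
    T=tool(); p,d=eyes.camera(n); cv2.imwrite(f"pics/f{n}.png",p); P=cloud(n,d,w_from_c(n,T)); b=sel(P,.4,.7,.05,.32,.09,.16)
    q=(b[:,:2]-c)@np.c_[ax,ay]; k=(abs(q)<.075).all(1); b=b[k];q=q[k]
    co=np.linalg.lstsq(np.c_[q,np.ones(len(q))],b[:,2],rcond=None)[0]; print(n,len(b),"slope",co.round(4),"z",np.percentile(b[:,2],[5,50,95]).round(4))
for n in("scene","side"):
  for t in "tape mug driver meter adapter jar spanner".split():
    for b in models.boxes_of(n,t)[:1]: print(n,t,round(b["confidence"],2),(w_from_c(n)@[*b["point"],1])[:3].round(3))
cv2.imwrite("pics/fin.png",cv2.resize(np.hstack([cv2.imread("pics/fscene.png"),cv2.imread("pics/fside.png")]),None,fx=.78,fy=.78))
E
```

```text
wrist 9399 slope [-0.0015 -0.0017  0.1085] z [0.1065 0.1087 0.1103]
scene 2209 slope [ 0.0009 -0.0003  0.1086] z [0.1058 0.1087 0.1114]
side 3245 slope [-0.0016 -0.0032  0.1101] z [0.1071 0.1101 0.1129]
scene tape 0.65 [ 0.661 -0.105  0.018]
scene mug 0.58 [0.703 0.023 0.067]
scene driver 0.86 [ 0.418 -0.278  0.022]
scene meter 0.35 [ 0.477 -0.41   0.028]
scene adapter 0.6 [ 0.481 -0.411  0.029]
scene jar 0.66 [ 0.338 -0.395  0.05 ]
scene spanner 0.76 [0.745 0.194 0.009]
side tape 0.54 [ 0.65  -0.098  0.024]
side mug 0.73 [0.73  0.02  0.049]
side driver 0.47 [ 0.413 -0.271  0.026]
side meter 0.61 [ 0.702 -0.251  0.035]
side adapter 0.6 [ 0.466 -0.396  0.032]
side jar 0.52 [0.541 0.208 0.112]
side spanner 0.68 [0.54  0.19  0.108]
```

View pics/fin.png

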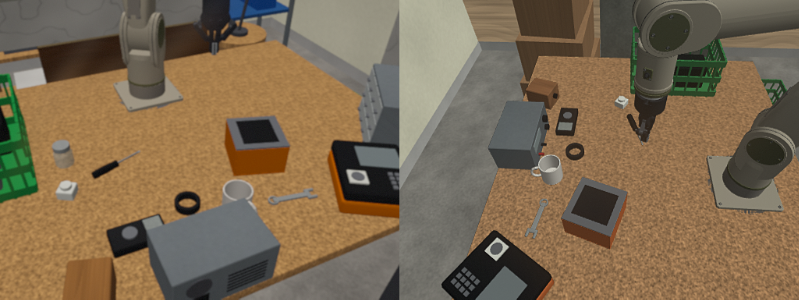

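The cover is shut flat (slope under 0.002 along the hinge direction), the bystanders are in place and the arm is clear of everything.

```bash
python3 -c "
from h import *
print(ticket.hand_in())"
```

```text
the job is handed in; nothing more can be done
None
```

Both cups are nested upright in the case's bottom cup and pressed home, the cover is shut, and the job was handed in at about 33 s of the 72 s allowed. I stood cup_b up on the bench and regrasped it, so cup_a went in first and cup_b on top.

**Last checks**
- **First cup (cup_a):** its inner floor measured 36.3 mm above the bench, against 36 mm when home.
- **Second cup (cup_b):** its inner floor measured 52.1 mm against 52 mm, and its rim 98.5 mm against 98 mm. Its centre was within about 1 mm of the seat's axis. I then pressed on its floor with 38 N and it did not go down further.
- **Cover:** the outer face is at about 108.5 mm (108 mm when shut). Its slope along the hinge direction is under 0.002 rad in all three cameras.
- **Other things on the bench:** those detected again were within about 5 mm of their starting places. The networks misread the meter in the scene view, and the jar and spanner in the side view. Each of those matched in the other view.

**Doubtful points**
- **Cup tilt:** the rough rim fit gave about 0.04 rad before the final press, for both cups and mostly the same way, so I took it as view bias. It is under the 0.06 rad limit, and I did not measure it again after pressing.
- **Joint limit:** while I was turning cup_b upright, joint 7 read 2.603–2.604 rad against its 2.6 limit for a moment. I took this as the range stop plus reading noise, but it could count as passing the range.

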